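# Air the filament drying box

## Task

The spool in the white drying box needs airing: swing the steel hasp by its red post clear off the lid's catch, then lift the sprung lid by its orange handle until its edge is in line with the yellow pointer on the scale. Finish while holding the lid still at that mark with the gripper (do not let go, it would snap shut), and leave the pointer and the other things on the table as they are.

Things in the scene. Friction and masses are not known exactly. Their poses are not given: they have to be found in the camera images.
- dry_box: the drying box, fixed to the table: white, 200 mm deep (its x), 260 mm wide (its y), 85 mm high, 95 mm with its grey lid shut; a green spool lies inside. Origin at the centre of its underside, z up, front towards -x of its own frame (roughly towards the robot). On its right side (-y) stands a black quarter-circle scale with a yellow pointer, 160 mm from the box's centre line at the most.
- lid (a joint): opening angle of the grey lid (10 mm thick, 0.3 kg, red line along its right edge) in rad: 0 shut, grows as its front edge rises, stop at 1.3. Hinge axis: along the box's y through x = +100 mm, z = 90 mm of the box's frame. A spring closes it, with its weight 0.9 N m at shut to 1.5 N m at 0.8 rad (4 to 7 N at the handle); let go, it snaps shut. Blocked while the hasp lies over the catch.
- lid_grip (a point): middle of the lid's orange handle bar. The bar is round, 12 mm thick, along the box's y, 80 mm free between its two black end brackets; it runs 40 mm ahead of the lid's front edge (34 mm clear gap for a finger), 90 mm above the table when shut. Its middle is at y = -55 mm of the box, 245 mm from the hinge axis, and turns with the lid; the point's axes are the lid's (x from the bar towards the hinge, y along the bar).
- hasp (a joint): angle of the hasp in rad: near 0 (-0.15 to 0.25 at the start) its steel arm lies over the lid's catch, parallel to the box's front; it grows as the free end swings out towards the front (-x of the box). Clear of the catch from 0.9 on; at 1.57 it sticks straight out; stop at 1.7. Stays where it is left; takes about 1 N at its post.
- hasp_post (a point): on the hasp's red upright post, near its free end: round, 14 mm thick, 40 mm tall, from 104 to 144 mm above the table. The point is on the post's axis, 129 mm above the table. The post moves on a circle of 50 mm about hasp_pivot: as seen from above, at angle q it lies from the pivot at 50 mm x (-sin q, -cos q) in the box's x, y. The post may turn freely between two fingers.
- hasp_pivot (a point): on the hasp's upright hinge pin, left part of the box's front, 95 mm above the table; its axes are the box's.
- pointer_tip (a point): tip of the yellow pointer that marks the wanted lid angle: a flat bar 190 mm long, 12 mm high, stiffly set, turning about the lid's hinge axis beside the lid's right edge. The tip is 195 mm from the axis; its x axis runs along the pointer from tip to hinge. Its slope above level, asin((tip height - 90 mm) / 195 mm), is the value that lid must reach: 0.40 to 0.75 rad, new each time.
- clip: bystander, loose, not to be disturbed: a teal printed clip with a yellow top, 70 x 45 x 36 mm. Origin at its underside, below its middle.
- train: bystander, loose, not to be disturbed: a grey printed train of three linked blocks, 34 x 118 x 24 mm. Origin at its underside, below its middle.
- mini_spool: bystander, loose, not to be disturbed: a small white spool wound with pink filament, lying flat, 100 mm across, 45 mm high. Origin at its underside, below its middle.
- glue: bystander, loose, not to be disturbed: an upright bottle with an orange cap, 34 mm across, 100 mm high. Origin at its underside, below its middle.
- scraper: bystander, loose, not to be disturbed: a scraper with a flat blade, lying, 200 mm long. Origin at its underside.
- driver: bystander, loose, not to be disturbed: a screwdriver, lying. Origin at its underside.
- nozzle_tray: bystander, loose, not to be disturbed: a teal open tray with four compartments, 90 x 70 x 25 mm. Origin at its underside, below its middle.

How it is judged:
By the outcome, as a careful person would: the job done as asked, in the order asked, and still so for the second after the job is handed in, while the arm keeps its last pose, push and grip.
It also fails if it takes over 56 s, if anything falls off the work surface, if the arm or the gripper's body presses on something with over 40 N, if the wrist force passes 120 N, or if a joint passes its speed limit or range.

## Robot

A 7-joint arm with a two-finger parallel gripper is mounted at the origin on the work surface. World frame = base frame: x ahead of the robot, y to its left, z up, the work surface at z = 0. Lengths are in m, angles in rad, forces in N, time in s.
With the tool pointing down it reaches from about 0.425 to 0.875 m from the base axis. Payload 9.9 kg.
Tool frame: the origin (TCP) lies between the finger pads; the fingertips stand 25 mm ahead of it and the grasp point (between the pads) lies 6 mm ahead of it; z points along the fingers, y is the line along which they close (so a half turn about z gives the same grasp; the last joint's range is limited). The gripper opens to 85 mm and grips with 20 to 120 N. Pads are 22 mm wide; open, the fingers measure 114 mm over their backs; the gripper's body (76 mm by 85 mm) begins 54 mm behind the grasp point. The pads swing forward as they close: fully open they stand 13 mm farther back than shut.
Start: joints at [1.067, 0.576, 0.025, 1.437, -0.015, 1.129, -0.057], TCP at [0.275, -0.616, 0.256] pointing down, gripper open.
Joint ranges: [-2.76, 2.76], [-0.34, 2.15], [-1.52, 1.57], [0.19, 2.46], [-1.09, 4.23], [0.17, 1.99], [-2.82, 2.82]. Speed limits (rad/s): [2.22, 2.22, 3.01, 3.01, 3.14, 3.14, 3.14].

## Interface

Orientations are given as a unit quaternion [x, y, z, w].
In Python, from plant import bot gives the robot as it stands. The module is installed in compiled form; this text tells all that it offers.
- The arm moves only by the shell command python3 -m handwheel 'ROWS' [OPENING]. ROWS is a JSON object of lists of equal length, an entry for each row: "offset": the shift along the tool's x, y, z in m, a list of three; "yaw": the turn about the tool's z in rad. A call has 1 to 12 rows; each row is the pose to reach, as a shift and turn from the pose commanded when the call began, along the tool's axes at that moment; what a row does not reach only later rows make up. A row lasts 1/10 s, in which the tool goes at most 50 mm and 8.59 degrees, less where a joint would pass 70% of its speed; a pose out of reach is approached as far as the arm can. A call with a gripper value outside its range is refused whole. OPENING is the opening, from 0 (shut) to 1 (fully open), set as the call begins (- or left out, the last holds). The fingers move at their own pace and stop on an object; the grip force is fixed at half the most. Time passes only in rows, so rows that repeat a pose let the fingers close. It gives the time, the measured TCP pose, the force, the opening and the grip force at its end, in the units of the state.
- bot.sense(): the state, without advancing time (a new reading comes with each control period).
- bot.camera(name): name is "scene" or "top"; returns the picture (384x512x3 uint8, red, green, blue); there is no depth.
- bot.calibration(name): a dict with "intrinsics" (3x3 intrinsics, pixels), "k1" (the pictures are not rectified: a ray, as slopes to the right and down, at radius r is drawn at 1 + k1 r^2 times it, then the intrinsics apply), "camera_from_world" (4x4, takes a point from world to camera coordinates). Camera axes: x right, y up, looking along -z (the intrinsics and any distortion apply to the point x, -y, -z); pixel columns grow to the right and rows downward; lengths in m; the calibration is good to about 2 mm. A picture is of the moment at which its call begins. calibration takes no time and is no camera call.
- bot.close_job(): hands the job in; it is judged then, once.
The state is a dict: "time_s": time; "joint_pos": joint angles; "qd": joint speeds; "effort": joint torques, N m; "ee_pos": TCP position; "ee_rot": TCP orientation; "wrist_force": force on the tool from outside, world axes, zero at the start; "wrist_torque": the same for the moment, N m; "gripper_width": finger opening in m; "grip_force": force on a finger pad.
Only numpy, scipy, OpenCV 4.12 (cv2) and the standard library are available. Lean on these libraries where they do the work, as an engineer would, in place of code of your own. Each camera call takes 0.05 s, during which the arm holds its last target. There are 200 camera calls.

## Working session

There is one attempt and no reset: what is moved stays moved. The work goes in short steps, Python scripts to look and compute and a shell command to move; the robot and the scene stay as the last step left them, time stands still between calls to the robot, and variables do not carry over. Pictures are saved under pics/ and viewed, at most 10 in all, crops included, and the job is handed in when it is done.

```bash
mkdir -p pics
python3 - <<'E'
from plant import bot
import cv2,numpy as np
for n in("scene","top"):
    im=bot.camera(n); np.save(f"pics/{n}0.npy",im)
    cv2.imwrite(f"pics/{n}0.png",cv2.resize(im[...,::-1],None,fx=1.5,fy=1.5,interpolation=cv2.INTER_CUBIC))
    c=bot.calibration(n); M=np.array(c["camera_from_world"]);print(n,np.array(c["intrinsics"]).round(1).tolist(),c["k1"],(-M[:3,:3].T@M[:3,3]).round(3),M[:3,:3].round(3).tolist())
s=bot.sense();print(s["time_s"],s["ee_pos"],s["ee_rot"],s["gripper_width"])
E
```

```text
scene [[370.5, 0.0, 256.0], [0.0, 370.5, 191.0], [0.0, 0.0, 1.0]] -0.0470592014479518 [1.079 0.188 1.035] [[-0.415, 0.91, 0.01], [-0.77, -0.357, 0.53], [0.485, 0.212, 0.848]]
top [[349.6, 0.0, 250.9], [0.0, 349.6, 200.4], [0.0, 0.0, 1.0]] -0.0015880281042845962 [ 0.367 -0.012  1.155] [[0.004, -1.0, 0.002], [0.985, 0.004, 0.173], [-0.173, 0.001, 0.985]]
0.1 [ 0.27497587 -0.61602601  0.25553091] [ 9.78045569e-01  2.08389774e-01 -1.91085400e-04 -7.27768718e-04] 0.08533565064184406
```

View pics/scene0.png

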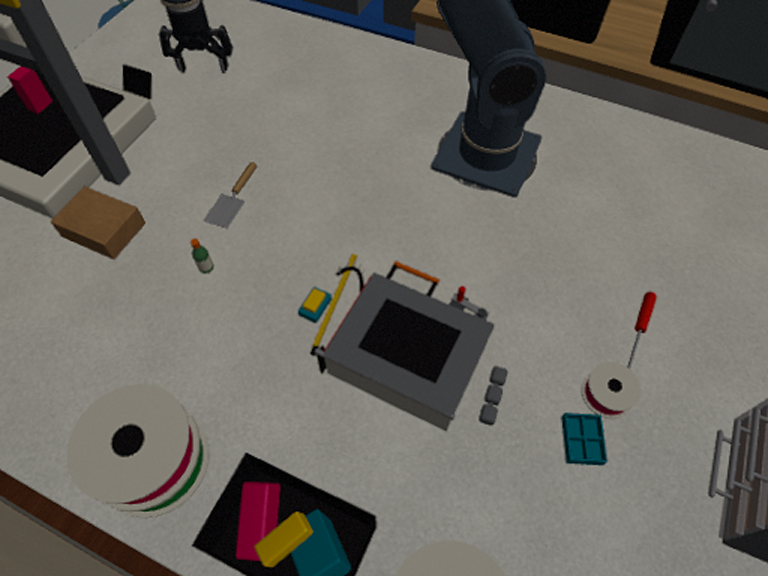

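View pics/top0.png

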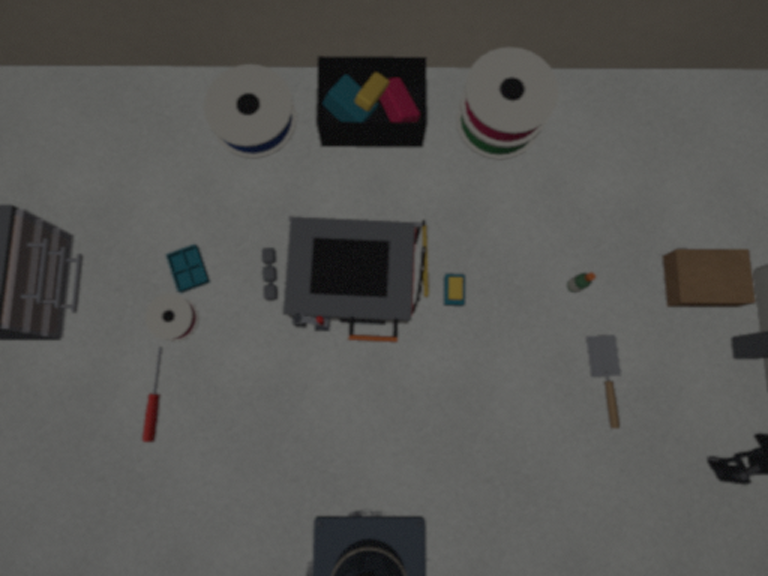

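The scene picture (1.5x) shows the lid, with the orange bar at (415,272), the red post at (461,293) and the yellow pointer running from (318,350) to its tip at (353,257). In the top picture the bar is at (373,338), the post at (322,322) and the pointer tip at (427,295).

```bash
cat > h.py <<'E'
import numpy as np,cv2
from plant import bot
def ray(n,uv):
    c=bot.calibration(n);K=np.array(c["intrinsics"]);M=np.array(c["camera_from_world"]);k=c["k1"]
    d=np.array([(uv[0]-K[0,2])/K[0,0],(uv[1]-K[1,2])/K[1,1]]);s=d.copy()
    for _ in range(10): s=d/(1+k*(s@s))
    v=M[:3,:3].T@np.array([s[0],-s[1],-1]);return -M[:3,:3].T@M[:3,3],v/np.linalg.norm(v)
def onz(n,uv,z):
    o,d=ray(n,uv);return o+d*(z-o[2])/d[2]
def tri(a,b):
    (o,d),(p,e)=ray("scene",a),ray("top",b)
    t=np.linalg.lstsq(np.c_[d,-e],p-o,rcond=None)[0]
    P,Q=o+d*t[0],p+e*t[1];return (P+Q)/2,np.linalg.norm(P-Q)
HUE={"red":[(0,5),(175,180)],"orange":[(6,17)],"yellow":[(20,32)]}
def blob(im,col,roi,smin=120,vmin=50):
    h=cv2.cvtColor(im,cv2.COLOR_RGB2HSV);m=np.zeros(h.shape[:2],bool)
    for a,b in HUE[col]: m|=(h[...,0]>=a)&(h[...,0]<=b)
    m&=(h[...,1]>=smin)&(h[...,2]>=vmin)
    x0,y0,x1,y1=roi;k=np.zeros_like(m);k[y0:y1,x0:x1]=1;m&=k
    n,l,s,c=cv2.connectedComponentsWithStats(m.astype(np.uint8))
    if n<2:return None
    i=1+np.argmax(s[1:,4]);v,u=np.nonzero(l==i);p=np.c_[u,v].astype(float);q=p.mean(0)
    ax=np.linalg.svd(p-q,full_matrices=False)[2][0];t=(p-q)@ax
    return q,q+ax*t.min(),q+ax*t.max(),len(p),s[i]
E
python3 - <<'E'
from h import *
np.set_printoptions(precision=4,suppress=True)
S=np.load("pics/scene0.npy");T=np.load("pics/top0.npy")
r={}
for k,c,rs,rt in[("bar","orange",(250,165,300,195),(225,215,272,232)),("post","red",(298,185,318,205),(205,205,222,222)),("ptr","yellow",(205,165,242,236),(276,145,290,202))]:
    for n,im,roi in(("scene",S,rs),("top",T,rt)):
        for sm in(120,90,60):
            b=blob(im,c,roi,sm,40)
            if b and b[3]>8:break
        r[k,n]=b;print(k,n,sm,None if b is None else (b[0],b[1],b[2],b[3],b[4]))
    print(" tri centre",tri(r[k,"scene"][0],r[k,"top"][0]))
for n in("scene","top"):
    print(n,"bar z.09",[onz(n,r["bar",n][i],.09) for i in(0,1,2)],"post z.124",onz(n,r["post",n][0],.124))
a=[S[160:245,200:340],T[140:240,180:320]]
o=[cv2.resize(x[...,::-1],(400*1,int(x.shape[0]*400/140)),interpolation=cv2.INTER_CUBIC) for x in a]
cv2.imwrite("pics/crop1.png",cv2.convertScaleAbs(np.vstack(o),alpha=1.6))
E
```

```text
bar scene 120 (array([277.099 , 181.1683]), array([262.5525, 175.067 ]), array([291.8508, 187.3557]), 101, array([263, 174,  30,  15, 101], dtype=int32))
bar top 120 (array([247.9231, 225.    ]), array([232.9846, 224.3605]), array([263.0152, 225.646 ]), 78, array([233, 223,  31,   5,  78], dtype=int32))
 tri centre (array([ 0.4781, -0.0039,  0.0903]), np.float64(0.00012906841725224649))
post scene 120 (array([306.9459, 195.5135]), array([308.049 , 190.7785]), array([305.8544, 200.199 ]), 37, array([305, 191,   5,  10,  37], dtype=int32))
post top 120 (array([213.05, 212.75]), array([211.078 , 210.9162]), array([214.7191, 214.3021]), 20, array([211, 211,   5,   5,  20], dtype=int32))
 tri centre (array([0.5103, 0.1001, 0.126 ]), np.float64(0.0008821976603436292))
ptr scene 120 (array([220.605, 204.975]), array([231.7002, 179.4353]), array([209.6169, 230.268 ]), 200, array([209, 180,  25,  51, 200], dtype=int32))
ptr top 120 (array([283.0351, 184.1579]), array([282.6061, 169.0112]), array([283.371 , 196.0178]), 57, array([281, 169,   4,  28,  57], dtype=int32))
 tri centre (array([ 0.6135, -0.1217,  0.0694]), np.float64(0.014707024904043929))
scene bar z.09 [array([ 0.4779, -0.004 ,  0.09  ]), array([ 0.476 , -0.0536,  0.09  ]), array([0.4798, 0.0453, 0.09  ])] post z.124 [0.509  0.1003 0.124 ]
top bar z.09 [array([ 0.4781, -0.0038,  0.09  ]), array([0.4799, 0.0418, 0.09  ]), array([ 0.4763, -0.0499,  0.09  ])] post z.124 [0.5107 0.0999 0.124 ]
```

View pics/crop1.png

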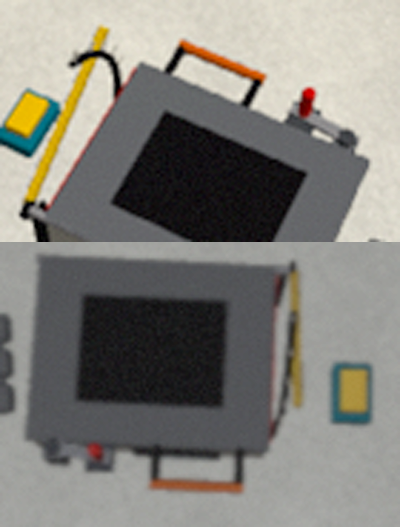

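The crop confirms the masks: bar, red post, pivot at about (58,452) of the crop (top-image pixel (200.3,213.2)), and the pointer tip free of the black arc. Next I fit the box frame, hasp angle and pointer slope.

```bash
cat >> h.py <<'E'
def go(target,phi=None):
    s=bot.sense();q=s["ee_rot"];n=np.array(q[:2]);f=2*np.arctan2(n[1],n[0])
    d=np.array(target)-s["ee_pos"];c,si=np.cos(f),np.sin(f)
    o=[c*d[0]+si*d[1],si*d[0]-c*d[1],-d[2]]
    y=None if phi is None else (-(phi-f)+np.pi)%(2*np.pi)-np.pi
    return "offset",np.round(o,4),"yaw",y,"phi",f
E
python3 - <<'E'
from h import *
from scipy.optimize import least_squares
np.set_printoptions(precision=4,suppress=True)
S=np.load("pics/scene0.npy");T=np.load("pics/top0.npy")
bar=np.array([.478,-.0039,.09]);yaw=-.0395
ex=np.array([np.cos(yaw),np.sin(yaw),0]);ey=np.array([-ex[1],ex[0],0]);ez=np.array([0,0,1])
C=bar+.145*ex+.055*ey;C[2]=0
b=lambda p:np.array([(p-C)@ex,(p-C)@ey,p[2]])
# lid top corners in top view (pixel/1.5) vs expected
for uv in[(291,217),(420,222),(411,320),(285,318)]:print("corner",b(onz("top",np.array(uv)/1.5,.095)))
post=np.array([.5103,.1001,.124]);piv=onz("top",(200.3,213.2),.095);pb,vb=b(post),b(piv)
print("C",C,"post",pb,"pivot",vb,"q",np.arctan2(-(pb-vb)[0],-(pb-vb)[1]),"r",np.linalg.norm((pb-vb)[:2]))
st,tt=np.array([231.7,179.4]),np.array([283.4,196.5])
print("tip tri",tri(st,tt),b(tri(st,tt)[0]))
H=C+.1*ex+.09*ez
P=lambda r,yb,a:H+yb*ey-r*np.cos(a)*ex+r*np.sin(a)*ez
def off(n,uv,p):
    o,d=ray(n,uv);w=p-o;return w-d*(w@d)
f=least_squares(lambda v:np.r_[off("scene",st,P(.195,v[0],v[1])),off("top",tt,P(.195,v[0],v[1]))],[-.15,.5])
print("tip fit yb,ang",f.x,"res",np.abs(f.fun).max())
# slope from the pointer's line, pixels of scene view on the plane y=yb
h=cv2.cvtColor(S,cv2.COLOR_RGB2HSV);m=(h[...,0]>=20)&(h[...,0]<=32)&(h[...,1]>120)&(h[...,2]>40);m[:, :205]=0;m[:,242:]=0;m[:165]=0;m[236:]=0
for yb in(-.150,f.x[0],-.155):
    X=[]
    for v,u in np.argwhere(m):
        o,d=ray("scene",(u,v));X.append(b(o+d*((C+yb*ey-o)@ey)/(d@ey)))
    X=np.array(X);q=X.mean(0);a=np.linalg.svd(X-q)[2][0];R=np.hypot(X[:,0]-.1,X[:,2]-.09)
    print(yb,"line slope",np.arctan2(-a[2]*np.sign(a[0]),abs(a[0])),"mean slope",np.arctan2(q[2]-.09,.1-q[0]),"rmax",R.max(),"rmin",R.min())
print(go([post[0],post[1],.256],np.pi/2+yaw))
E
```

```text
corner [0.1021 0.127  0.095 ]
corner [ 0.103  -0.1455  0.095 ]
corner [-0.1062 -0.1331  0.095 ]
corner [-0.1132  0.1239  0.095 ]
C [0.6251 0.0453 0.    ] post [-0.1168  0.0502  0.124 ] pivot [-0.1156  0.0921  0.095 ] q 0.030450083435798296 r 0.04195165982384485
tip tri (array([ 0.5589, -0.1121,  0.1403]), np.float64(0.007482115903729776)) [-0.0599 -0.1599  0.1403]
tip fit yb,ang [-0.1527  0.5119] res 0.02775157366282477
-0.15 line slope -0.9801390876837233 mean slope 0.9530078392380661 rmax 0.19392957541976816 rmin 0.009557897601834639
-0.1526627983267946 line slope -0.980139087683723 mean slope 0.8835477005273691 rmax 0.1937991817203229 rmin 0.008356984302730545
-0.155 line slope -0.9801390876837248 mean slope 0.8185846563532836 rmax 0.19457211720345197 rmin 0.007266010558525796
('offset', array([ 0.5068, -0.558 , -0.0005]), 'yaw', np.float64(-1.1114396067469228), 'phi', np.float64(0.41985672004797353))
```

```bash
python3 -m handwheel '{"offset":[[0.031,-0.034,0],[0.062,-0.068,0],[0.093,-0.102,0],[0.124,-0.137,0],[0.155,-0.171,0],[0.186,-0.205,0],[0.217,-0.239,0],[0.248,-0.273,0],[0.279,-0.307,0],[0.310,-0.341,0],[0.341,-0.375,0],[0.372,-0.410,0]],"yaw":[-0.09,-0.18,-0.27,-0.36,-0.45,-0.54,-0.63,-0.72,-0.81,-0.9,-0.99,-1.08]}' 0.6
python3 - <<'E'
from h import *
from scipy.optimize import least_squares
np.set_printoptions(precision=4,suppress=True)
print(go([.5103,.1001,.20],np.pi/2-.0395))
S=np.load("pics/scene0.npy");T=np.load("pics/top0.npy")
yaw=-.0395;ex=np.array([np.cos(yaw),np.sin(yaw),0]);ey=np.array([-ex[1],ex[0],0]);ez=np.array([0,0,1]);C=np.array([.6251,.0453,0])
b=lambda p:np.array([(p-C)@ex,(p-C)@ey,p[2]])
h=cv2.cvtColor(S,cv2.COLOR_RGB2HSV);m=(h[...,0]>=18)&(h[...,0]<=34)&(h[...,1]>90)&(h[...,2]>40);m[:,:205]=0;m[:,245:]=0;m[:160]=0;m[236:]=0
v,u=np.nonzero(m)
for r in range(165,236,1):
    w=u[v==r]
    if len(w) and (r<186 or r>226):print(r,w.min(),w.max(),end="; ")
h=cv2.cvtColor(T,cv2.COLOR_RGB2HSV);m=(h[...,0]>=18)&(h[...,0]<=34)&(h[...,1]>70)&(h[...,2]>30);m[:,:276]=0;m[:,292:]=0;m[:140]=0;m[205:]=0
v,u=np.nonzero(m);print()
for r in range(144,205):
    w=u[v==r]
    if len(w):print(r,w.min(),w.max(),end="; ")
E
```

```text
time_s: 1.3
ee_pos: [0.4478, -0.0887, 0.2563]
ee_rot: [0.731, 0.683, -0.0, 0.0]
wrist_force: [0.0, -0.4, 0.4]
gripper_width: 0.0514
grip_force: 0.0
('offset', array([0.1926, 0.0496, 0.0563]), 'yaw', np.float64(-0.02817035752903152), 'phi', np.float64(1.5031259692658647))
169 235 236; 170 234 237; 171 234 237; 172 233 236; 173 233 236; 174 233 236; 175 233 235; 176 232 235; 177 232 234; 180 231 233; 181 229 233; 182 228 232; 183 228 232; 184 228 231; 185 228 231; 227 210 213; 228 209 212; 229 209 212; 230 208 211; 
150 282 283; 151 281 283; 152 281 283; 153 281 283; 154 282 283; 155 282 283; 156 282 283; 157 282 284; 158 282 284; 159 282 284; 160 282 284; 161 282 284; 162 282 284; 163 282 284; 164 282 284; 165 283 283; 166 284 284; 167 284 284; 168 283 284; 169 283 284; 170 282 284; 171 282 284; 172 282 284; 173 282 284; 174 282 284; 175 282 284; 176 282 284; 177 282 284; 178 283 284; 179 282 284; 180 282 284; 181 281 284; 182 281 284; 183 281 284; 184 281 284; 185 281 284; 186 281 284; 187 281 284; 188 282 285; 189 282 285; 190 282 285; 191 282 285; 192 283 285; 193 283 285; 194 283 285; 195 283 285; 196 283 284; 197 283 284;
```

```bash
python3 -m handwheel '{"offset":[[0.045,0.012,0],[0.09,0.024,0],[0.135,0.036,0],[0.17,0.045,0],[0.193,0.05,0.02],[0.193,0.05,0.06],[0.193,0.05,0.09],[0.193,0.05,0.112],[0.193,0.05,0.119],[0.193,0.05,0.119]],"yaw":[-0.01,-0.02,-0.03,-0.03,-0.03,-0.03,-0.03,-0.03,-0.03,-0.03]}'
python3 - <<'E'
from h import *
from scipy.optimize import least_squares
np.set_printoptions(precision=4,suppress=True)
yaw=-.0395;ex=np.array([np.cos(yaw),np.sin(yaw),0]);ey=np.array([-ex[1],ex[0],0]);ez=np.array([0,0,1]);C=np.array([.6251,.0453,0])
b=lambda p:np.array([(p-C)@ex,(p-C)@ey,p[2]])
H=C+.1*ex+.09*ez
P=lambda r,yb,a:H+yb*ey-r*np.cos(a)*ex+r*np.sin(a)*ez
def off(n,uv,p):
    o,d=ray(n,uv);w=p-o;return w-d*(w@d)
for st,tt in[((235.7,169.6),(283.9,197.3)),((235.7,169.3),(283.9,197.)),((235.7,170),(284.,197.5))]:
    p,e=tri(st,tt);f=least_squares(lambda v:np.r_[off("scene",st,P(.195,*v)),off("top",tt,P(.195,*v))],[-.15,.5])
    print(p,e,b(p),"r",np.linalg.norm((b(p)-[.1,0,.09])[[0,2]]),"asin",np.arcsin((p[2]-.09)/.195),"fit",f.x,np.abs(f.fun).max())
print(go([.5103,.1001,.136],np.pi/2-.0395))
im=bot.camera("scene");cv2.imwrite("pics/g1.png",cv2.resize(im[120:260,190:370,::-1],None,fx=4,fy=4,interpolation=cv2.INTER_CUBIC))
E
```

```text
time_s: 2.3
ee_pos: [0.5108, 0.0985, 0.1366]
ee_rot: [0.721, 0.693, -0.001, -0.001]
wrist_force: [0.1, -0.3, 0.8]
gripper_width: 0.0512
grip_force: 0.0
[ 0.548  -0.1066  0.1799] 0.0008675745215766233 [-0.071  -0.1548  0.1799] r 0.1932076022870235 asin 0.4793077533849012 fit [-0.1544  0.4939] 0.0017258021005533974
[ 0.5485 -0.1063  0.1821] 0.0007672242551014338 [-0.0706 -0.1545  0.1821] r 0.1938580859736294 asin 0.4920128663358464 fit [-0.1543  0.5013] 0.0011215365489272155
[ 0.5479 -0.1069  0.1776] 0.0005575416663237332 [-0.0712 -0.1551  0.1776] r 0.19227663285503258 asin 0.46572676049991446 fit [-0.1546  0.4878] 0.0025319221687948312
('offset', array([ 0.0016, -0.0006,  0.0006]), 'yaw', np.float64(-0.0013748420408696838), 'phi', np.float64(1.5299214847540268))
```

View pics/g1.png

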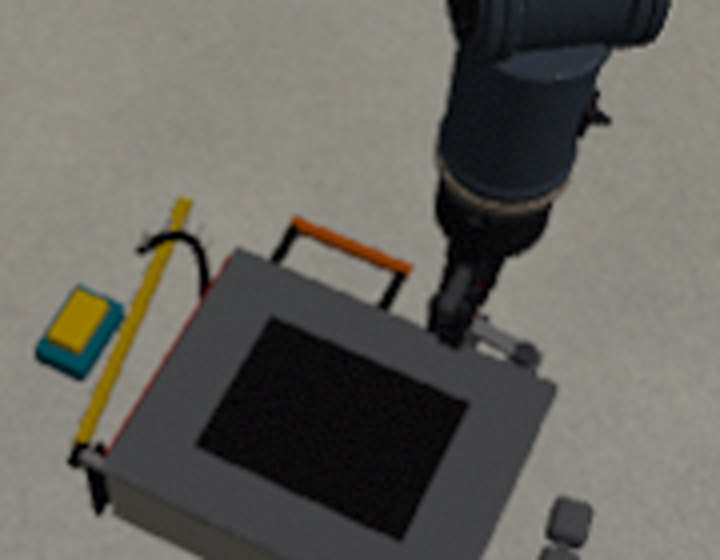

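The pointer tip at 0.18 m height and 0.194 m radius agrees with the given 0.195, so the slope is about 0.49. The picture shows the fingers around the post, at about (470,310) in the crop. Now I close the gripper.

```bash
python3 -m handwheel '{"offset":[[0.001,0,0],[0.001,0,0],[0.001,0,0],[0.001,0,0],[0.001,0,0],[0.001,0,0]],"yaw":[0,0,0,0,0,0]}' 0
python3 -m handwheel '{"offset":[[0,-0.004,0],[0.001,-0.008,0],[0.002,-0.013,0],[0.004,-0.018,0],[0.006,-0.0225,0],[0.0087,-0.0267,0],[0.0087,-0.0267,0]],"yaw":[0,0,0,0,0,0,0]}'
```

```text
time_s: 2.95
ee_pos: [0.5117, 0.0996, 0.1382]
ee_rot: [0.722, 0.692, 0.001, 0.0]
wrist_force: [-2.3, -1.1, 7.2]
gripper_width: 0.0123
grip_force: 58.4
time_s: 3.65
ee_pos: [0.4851, 0.1096, 0.1382]
ee_rot: [0.721, 0.692, 0.001, 0.0]
wrist_force: [-1.1, -1.7, 9.5]
gripper_width: 0.0122
grip_force: 60.7
```

```bash
python3 -m handwheel '{"offset":[[0.003,-0.004,0],[0.0064,-0.0077,0],[0.0103,-0.011,0],[0.0143,-0.0139,0],[0.0186,-0.0164,0],[0.0232,-0.0184,0],[0.0278,-0.0199,0],[0.0325,-0.021,0],[0.0325,-0.021,0]],"yaw":[0,0,0,0,0,0,0,0,0]}'
python3 -m handwheel '{"offset":[[0,0,0],[0,0,0],[0,0,0],[0,0,0],[0,0,-0.01],[0,0,-0.04],[0,0,-0.08],[0,0,-0.08]],"yaw":[0,0,0,0,0,0,0,0]}' 0.5
python3 - <<'E'
from h import *
im=bot.camera("scene");np.save("pics/s2.npy",im)
b=blob(im,"red",(290,170,335,215),100,40);print(b);p=onz("scene",b[0],.124);print(p)
yaw=-.0395;ex=np.array([np.cos(yaw),np.sin(yaw),0]);ey=np.array([-ex[1],ex[0],0]);C=np.array([.6251,.0453,0])
print("box",(p-C)@ex,(p-C)@ey,"bar",onz("scene",blob(im,"orange",(250,165,300,195))[0],.09))
print(go([.478,-.0039,.2],np.pi/2-.0395))
cv2.imwrite("pics/g2.png",cv2.resize(im[120:260,190:370,::-1],None,fx=4,fy=4,interpolation=cv2.INTER_CUBIC))
E
```

```text
time_s: 4.55
ee_pos: [0.4681, 0.1438, 0.1383]
ee_rot: [0.721, 0.692, 0.003, 0.001]
wrist_force: [10.3, -0.9, 0.4]
gripper_width: 0.0119
grip_force: 59.8
time_s: 5.35
ee_pos: [0.4672, 0.144, 0.2221]
ee_rot: [0.721, 0.692, 0.003, 0.001]
wrist_force: [-0.0, 0.7, -0.9]
gripper_width: 0.0427
grip_force: 0.0
(array([326.05, 189.7 ]), array([327.20165209, 185.04994197]), array([324.75255813, 194.93871755]), 40, array([324, 185,   6,  11,  40], dtype=int32))
[0.46677871 0.14416255 0.124     ]
box -0.16210184706815342 0.09253336762783922 bar [ 0.47787107 -0.00432881  0.09      ]
('offset', array([-0.1466,  0.0176,  0.02  ]), 'yaw', np.float64(-0.0017632059664318689), 'phi', np.float64(1.5295331208284646))
```

View pics/g2.png

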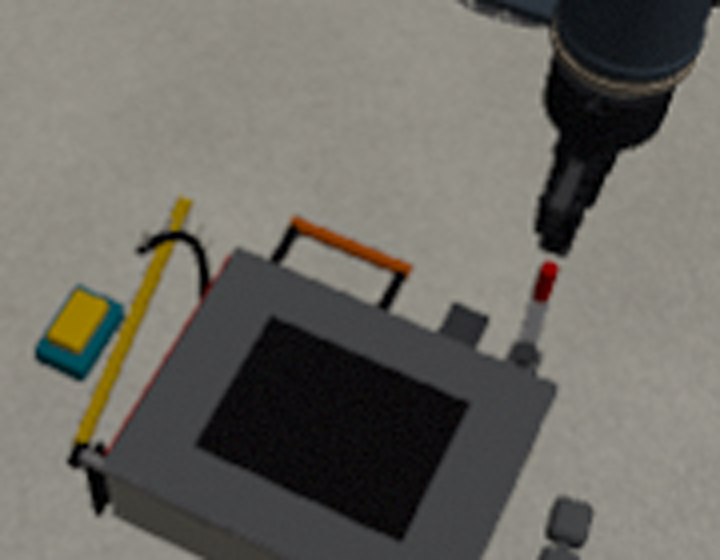

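The hasp now sticks out at about 1.45 rad, with its post at (545,283) in the crop, and the catch at (465,325) is free. The bar hasn't moved, so I go to it.

```bash
python3 -m handwheel '{"offset":[[-0.04,0.005,0],[-0.08,0.01,0],[-0.12,0.015,0],[-0.147,0.018,0],[-0.147,0.018,0.02],[-0.147,0.018,0.05],[-0.147,0.018,0.08],[-0.147,0.018,0.08]],"yaw":[0,0,0,0,0,0,0,0]}' 0.36
python3 - <<'E'
from h import *
print(go([.478,-.0041,.095],np.pi/2-.0395),bot.sense()["gripper_width"])
E
```

```text
time_s: 6.2
ee_pos: [0.4747, -0.0052, 0.1342]
ee_rot: [0.721, 0.693, -0.003, -0.002]
wrist_force: [-1.3, -0.5, -0.2]
gripper_width: 0.0309
grip_force: 0.0
('offset', array([0.0012, 0.0032, 0.0392]), 'yaw', np.float64(-0.001231610382408821), 'phi', np.float64(1.5300647164124876)) 0.030908846893686073
```

```bash
python3 -m handwheel '{"offset":[[0.001,0.002,0],[0.001,0.002,0.01],[0.001,0.002,0.02],[0.001,0.002,0.03],[0.001,0.002,0.039],[0.001,0.002,0.039]],"yaw":[0,0,0,0,0,0]}'
python3 -c "
from h import *
im=bot.camera('scene');cv2.imwrite('pics/g3.png',cv2.resize(im[120:260,190:370,::-1],None,fx=4,fy=4,interpolation=cv2.INTER_CUBIC))"
```

```text
time_s: 6.8
ee_pos: [0.4786, -0.004, 0.0971]
ee_rot: [0.721, 0.693, -0.001, -0.001]
wrist_force: [0.2, 1.1, -1.3]
gripper_width: 0.0311
grip_force: 0.0
```

View pics/g3.png

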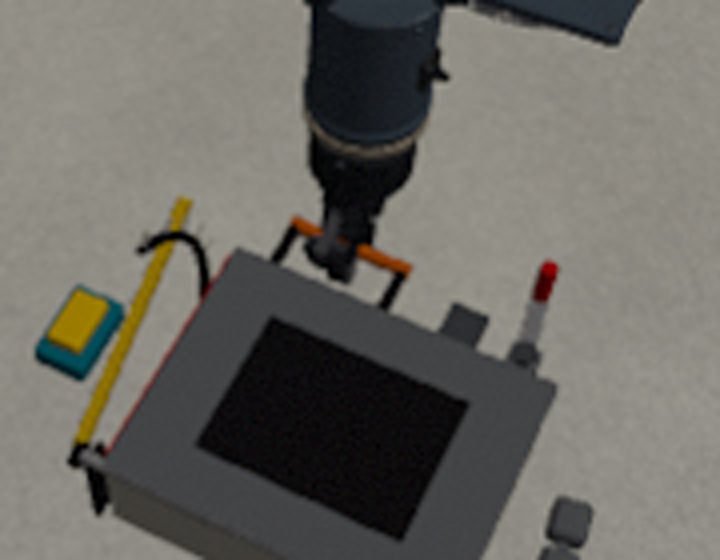

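The rear finger sits in the gap, near (335,255) in the crop, and the front finger is ahead of the bar. I close the gripper and lift the first part.

```bash
python3 -m handwheel '{"offset":[[0,0,0.001],[0,0,0.001],[0,0,0.001],[0,0,0.001],[0,0,0.001],[0,0,0.001]],"yaw":[0,0,0,0,0,0]}' 0
python3 -m handwheel '{"offset":[[0,0.0001,-0.006],[0,0.0003,-0.012],[0,0.0007,-0.018],[0,0.0012,-0.0245],[0,0.002,-0.031],[0,0.0027,-0.0366],[0,0.0038,-0.043],[0,0.0049,-0.0487],[0,0.0062,-0.0547],[0,0.0076,-0.0606],[0,0.0076,-0.0606]],"yaw":[0,0,0,0,0,0,0,0,0,0,0]}'
```

```text
time_s: 7.45
ee_pos: [0.4787, -0.004, 0.0973]
ee_rot: [0.721, 0.693, -0.0, -0.0]
wrist_force: [-5.0, 2.1, 1.7]
gripper_width: 0.0098
grip_force: 58.6
time_s: 8.55
ee_pos: [0.4859, -0.0042, 0.1585]
ee_rot: [0.721, 0.692, -0.001, -0.001]
wrist_force: [-6.3, 2.5, -4.9]
gripper_width: 0.0095
grip_force: 58.5
```

```bash
python3 -m handwheel '{"offset":[[0,0.0016,-0.006],[0,0.0033,-0.0118],[0,0.0053,-0.0176],[0,0.0073,-0.0234],[0,0.0095,-0.0291],[0,0.0117,-0.0348],[0,0.0142,-0.0404],[0,0.0168,-0.046],[0,0.0168,-0.046],[0,0.0168,-0.046]],"yaw":[0,0,0,0,0,0,0,0,0,0]}'
python3 - <<'E'
from h import *
np.set_printoptions(precision=4,suppress=True)
S=bot.camera("scene");T=bot.camera("top");np.save("pics/s3.npy",S);np.save("pics/t3.npy",T)
f=lambda x:cv2.convertScaleAbs(cv2.resize(x[...,::-1],None,fx=6,fy=6,interpolation=cv2.INTER_CUBIC),alpha=1.5)
cv2.imwrite("pics/g4.png",np.hstack([f(S[155:240,200:260]),f(T[140:225,255:295])]))
for n,im in(("scene",S),("top",T)):
    b=blob(im,"orange",(230,130,310,235),110,40);print(n,b[0],b[1],b[2],b[3])
E
```

```text
time_s: 9.55
ee_pos: [0.5017, -0.0049, 0.2041]
ee_rot: [0.721, 0.693, -0.001, -0.001]
wrist_force: [-10.1, 2.3, -0.5]
gripper_width: 0.0101
grip_force: 58.4
scene [285.2    170.6545] [278.6978 167.6551] [291.699  173.6525] 55Traceback (most recent call last):
  File "<stdin>", line 7, in <module>
TypeError: 'NoneType' object is not subscriptable
```

View pics/g4.png

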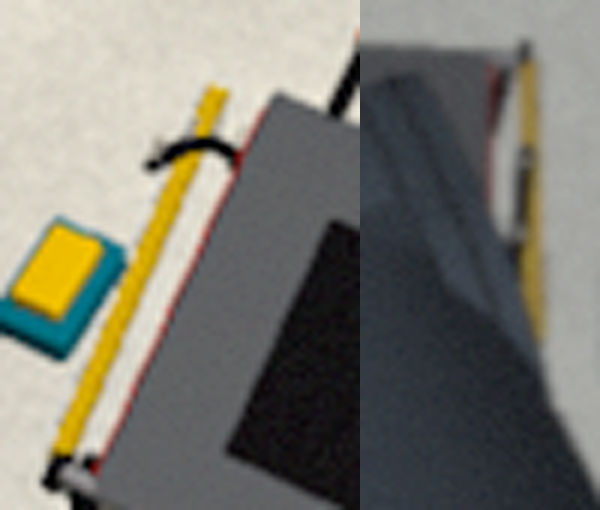

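The picture shows the lid edge (red, (97,470) to (270,105)) slightly below the pointer line ((65,455) to (217,88)). I measure both slopes the same way from the scene view, with the shut lid as the zero check.

```bash
cat > ang.py <<'E'
from h import *
yaw=-.0395;ex=np.array([np.cos(yaw),np.sin(yaw),0]);ey=np.array([-ex[1],ex[0],0]);ez=np.array([0,0,1.]);C=np.array([.6251,.0453,0])
def line(im,col,roi):
    h=cv2.cvtColor(im,cv2.COLOR_RGB2HSV).astype(int);a=im.astype(float)
    w=(a[...,0]-np.maximum(a[...,1],a[...,2])) if col=="red" else (np.minimum(a[...,0],a[...,1])-a[...,2])
    lo=15 if col=="red" else 40
    P=[]
    x0,y0,x1,y1=roi
    for r in range(y0,y1):
        g=np.clip(w[r,x0:x1]-lo,0,None)
        # follow only the segment nearest a guide line through the roi's diagonal
        u=np.arange(x0,x1);guide=x1+(x0-x1)*(r-y0)/(y1-y0);g=g*(abs(u-guide)<7)
        if g.sum()>5:P.append(((g*u).sum()/g.sum(),r))
    P=np.array(P,np.float32)
    for _ in range(3):
        vx,vy,cx,cy=cv2.fitLine(P,cv2.DIST_HUBER,0,.01,.01).ravel();d=abs((P[:,0]-cx)*vy-(P[:,1]-cy)*vx);P=P[d<max(.4,2*d.std())]
    t=np.array([(P[:,1].min()-cy)/vy,(P[:,1].max()-cy)/vy]);E=[(cx+vx*k,cy+vy*k) for k in t]
    n=np.cross(ray("scene",E[0])[1],ray("scene",E[1])[1])
    return np.arctan2(n@ex*np.sign(n@ez),abs(n@ez)),E,len(P),d.std(),n/np.linalg.norm(n)
def through(n,yb):  # slope from a hinge point of given y: plane's cut with the swing plane at radius .19
    o=ray("scene",(0,0))[0];H=C+.1*ex+.09*ez+yb*ey
    from scipy.optimize import brentq
    return brentq(lambda t:n@(H-.19*np.cos(t)*ex+.19*np.sin(t)*ez-o),-.5,1.2)
E
python3 - <<'E'
from ang import *
np.set_printoptions(precision=3,suppress=True)
S0=np.load("pics/scene0.npy");S3=np.load("pics/s3.npy")
for k,im,c,roi in[("shut",S0,"red",(217,184,246,233)),("ptr0",S0,"yellow",(210,170,236,231)),("ptr3",S3,"yellow",(210,170,236,231)),("lid",S3,"red",(216,173,245,233))]:
    a,E,n,s,N=line(im,c,roi);print(k,round(a,4),np.array(E),n,round(s,3),"via hinge",[round(through(N,y),3) for y in((-.13,-.127) if c=="red" else(-.1545,-.152))])
E
```

```text
shut -0.0026 [[245.295 186.   ]
 [216.731 232.   ]] 47 0.086 via hinge [0.06, 0.111]
ptr0 0.5042 [[234.055 174.   ]
 [210.531 228.   ]] 52 0.087 via hinge [0.483, 0.525]
ptr3 0.5118 [[234.404 173.   ]
 [210.161 229.   ]] 53 0.096 via hinge [0.488, 0.529]
lid 0.4311 [[243.302 173.   ]
 [216.145 232.   ]] 54 0.084 via hinge [0.499, 0.553]
```

```bash
python3 -m handwheel '{"offset":[[0,0.0018,-0.0036],[0,0.0037,-0.0072],[0,0.0055,-0.0107],[0,0.0055,-0.0107],[0,0.0055,-0.0107]],"yaw":[0,0,0,0,0]}'
python3 - <<'E'
from ang import *
S=[bot.camera("scene") for _ in range(4)];z=bot.sense()["ee_pos"];print(z,"arm angle",np.arcsin((z[2]-.0973)/.245),np.arccos((.245-(z[0]-.4787))/.245))
for k,c,roi in[("ptr","yellow",(210,170,236,231)),("lid","red",(216,171,244,233))]:
    R=[line(s,c,roi) for s in S];print(k,[round(r[0],4) for r in R],R[0][1],R[0][2])
x=np.mean(S,0).astype(np.uint8);np.save("pics/s4.npy",x)
cv2.imwrite("pics/g5.png",cv2.convertScaleAbs(cv2.resize(x[150:240,195:315,::-1],None,fx=6,fy=6,interpolation=cv2.INTER_CUBIC),alpha=1.5))
E
```

```text
time_s: 10.15
ee_pos: [0.5069, -0.0051, 0.2146]
ee_rot: [0.721, 0.693, -0.002, -0.001]
wrist_force: [-10.3, 2.8, -2.2]
gripper_width: 0.0097
grip_force: 58.8
[ 0.50683932 -0.00513625  0.21454041] arm angle 0.4989824402019513 0.4839894329646535
ptr [np.float64(0.5118), np.float64(0.512), np.float64(0.5118), np.float64(0.5117)] [(np.float32(234.40315), np.float32(173.0)), (np.float32(210.16089), np.float32(229.0))] 53
lid [np.float64(0.4791), np.float64(0.4796), np.float64(0.4855), np.float64(0.4765)] [(np.float32(242.20374), np.float32(173.0)), (np.float32(216.00203), np.float32(232.0))] 35
```

View pics/g5.png

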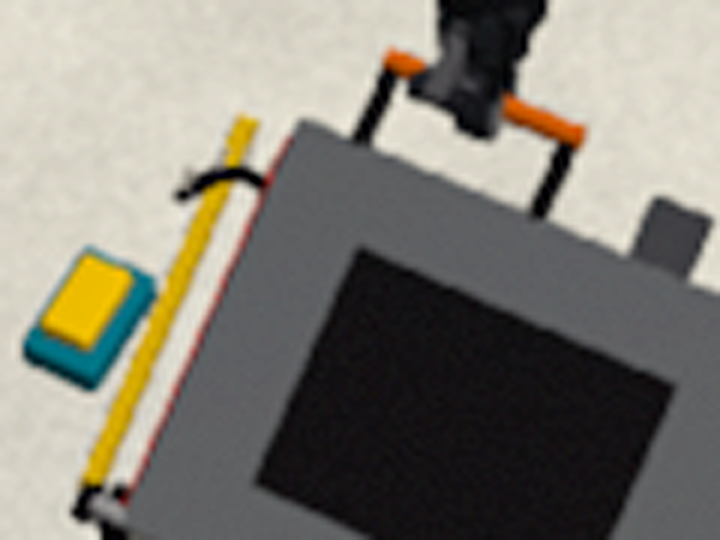

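Run:
```python
from ang import *
from scipy.optimize import brentq
def barang(im,roi):
    h=cv2.cvtColor(im,cv2.COLOR_RGB2HSV);m=(h[...,0]>=5)&(h[...,0]<=18)&(h[...,1]>110)&(h[...,2]>40);k=np.zeros_like(m);x0,y0,x1,y1=roi;k[y0:y1,x0:x1]=1
    v,u=np.nonzero(m&k);P=np.c_[u,v].astype(np.float32);vx,vy,cx,cy=cv2.fitLine(P,cv2.DIST_L2,0,.01,.01).ravel()
    o,d=ray("scene",(cx-15*vx,cy-15*vy));n=np.cross(d,ray("scene",(cx+15*vx,cy+15*vy))[1])
    H=C+.1*ex+.09*ez-.055*ey
    return brentq(lambda t:n@(H-.245*np.cos(t)*ex+.245*np.sin(t)*ez-o),-.4,1.),len(P)
for k,r in(("scene0",(250,165,300,195)),("s3",(250,150,305,195)),("s4",(250,150,305,195))):print(k,barang(np.load(f"pics/{k}.npy"),r))
x=np.load("pics/s4.npy")
# lid front-right corner & pointer tip predicted for several angles
def pix(p):
    c=bot.calibration("scene");K=np.array(c["intrinsics"]);q=np.array(c["camera_from_world"])@np.r_[p,1];s=np.array([q[0],-q[1]])/-q[2];s=s*(1+c["k1"]*(s@s));return K[:2,:2]@s+K[:2,2]
H=C+.1*ex+.09*ez
for t in(.46,.48,.5,.52):print(t,"corner",pix(H-.13*ey-(.205*np.cos(t)+.005*np.sin(t))*ex+(.205*np.sin(t)+.005*np.cos(t))*ez).round(1),"tip",pix(H-.1545*ey-.195*np.cos(t)*ex+.195*np.sin(t)*ez).round(1))
```

```text
scene0 (-0.0004901726244508289, 105)Traceback (most recent call last):
  File "<stdin>", line 9, in <module>
  File "<stdin>", line 8, in barang
    r = _zeros._brentq(f, a, b, xtol, rtol, maxiter, args, full_output, disp)
ValueError: f(a) and f(b) must have different signs
```

```bash
cat > ang2.py <<'E'
from ang import *
def fit(im,col,roi,skip=()):
    a=im.astype(float);w=(a[...,0]-np.maximum(a[...,1],a[...,2])) if col=="red" else (np.minimum(a[...,0],a[...,1])-a[...,2])
    x0,y0,x1,y1=roi;P=[]
    for r in range(y0,y1):
        if any(p<=r<=q for p,q in skip):continue
        u=np.arange(x0-5,x1+6);g=w[r,u]*(abs(u-(x1+(x0-x1)*(r-y0)/(y1-y0)))<5);g=np.clip(g-.15*g.max(),0,None)
        if g.max()>8:P.append(((g*u).sum()/g.sum(),r))
    P=np.array(P)
    c=np.polyfit(P[:,1],P[:,0],1);r=P[:,0]-np.polyval(c,P[:,1]);k=abs(r)<.7;P=P[k];c,V=np.polyfit(P[:,1],P[:,0],1,cov=True)
    def th(c):
        n=np.cross(*[ray("scene",(np.polyval(c,v),v))[1] for v in(y0,y1)]);return np.arctan2(n@ex*np.sign(n@ez),abs(n@ez))
    e=abs(th(c+[V[0,0]**.5,-V[0,0]**.5*P[:,1].mean()])-th(c));return round(th(c),4),round(e,4),len(P)
E
python3 - <<'E'
from ang2 import *
S0,S3,S4=[np.load(f"pics/{k}.npy") for k in("scene0","s3","s4")]
for s in(S0,S3,S4):print("ptr",fit(s,"yellow",(210,171,236,229),[(176,184)]),fit(s,"yellow",(210,171,236,229)),fit(s,"yellow",(210,185,229,229)))
print("shut",fit(S0,"red",(217,186,245,232)))
print("lid3",fit(S3,"red",(216,173,243,232),[(178,184)]));print("lid4",fit(S4,"red",(216,173,242,232),[(176,184)]),fit(S4,"red",(216,173,242,232)),fit(S4,"red",(216,185,237,232)))
E
```

```text
ptr (np.float64(0.5114), np.float64(0.003), 49) (np.float64(0.5041), np.float64(0.0036), 56) (np.float64(0.5126), np.float64(0.0034), 44)
ptr (np.float64(0.5114), np.float64(0.003), 49) (np.float64(0.5042), np.float64(0.0037), 56) (np.float64(0.5127), np.float64(0.0035), 44)
ptr (np.float64(0.5113), np.float64(0.003), 49) (np.float64(0.5043), np.float64(0.0036), 56) (np.float64(0.5125), np.float64(0.0034), 44)
shut (np.float64(-0.0058), np.float64(0.0026), 46)
lid3 (np.float64(0.4166), np.float64(0.0056), 52)
lid4 (np.float64(0.4667), np.float64(0.0085), 50) (np.float64(0.4673), np.float64(0.0067), 59) (np.float64(0.4641), np.float64(0.0087), 47)
```

```bash
python3 -m handwheel '{"offset":[[0,0.0014,-0.0027],[0,0.0028,-0.0054],[0,0.0028,-0.0054],[0,0.0028,-0.0054]],"yaw":[0,0,0,0]}'
python3 - <<'E'
from ang2 import *
S=np.mean([bot.camera("scene") for _ in range(6)],0).astype(np.uint8);s=bot.sense();z=s["ee_pos"];print(z)
for r in(0,.006):
    from scipy.optimize import brentq
    print("arm, roll",r,brentq(lambda t:.245*np.sin(t)+r*t-(z[2]-.0973),0,1))
print("ptr",fit(S,"yellow",(210,171,236,229),[(176,184)]))
for sk in([(174,184)],[]):print("lid",fit(S,"red",(216,172,241,232),sk))
print(line(S,"red",(216,171,243,233))[0])
def pix(p):
    c=bot.calibration("scene");K=np.array(c["intrinsics"]);q=np.array(c["camera_from_world"])@np.r_[p,1];s=np.array([q[0],-q[1]])/-q[2];s=s*(1+c["k1"]*(s@s));return (K[:2,:2]@s+K[:2,2]).round(1)
H=C+.1*ex+.09*ez
Q=lambda t,y,r,n:pix(H+y*ey-(r*np.cos(t)+n*np.sin(t))*ex+(r*np.sin(t)+n*np.cos(t))*ez)
print("shut corner",Q(0,-.13,.205,.005))
for t in(.46,.48,.5,.52):print(t,"corner",Q(t,-.13,.205,.005),"tip",Q(t,-.1545,.195,0),"bar ends",Q(t,-.095,.245,0),Q(t,-.015,.245,0))
np.save("pics/s5.npy",S)
f=lambda x:cv2.convertScaleAbs(cv2.resize(x[...,::-1],None,fx=8,fy=8,interpolation=cv2.INTER_CUBIC),alpha=1.5)
cv2.imwrite("pics/g6.png",np.hstack([f(S[158:230,225:275]),f(np.load("pics/scene0.npy")[158:230,225:275])]))
E
```

```text
time_s: 10.75
ee_pos: [0.5097, -0.0053, 0.2199]
ee_rot: [0.721, 0.693, -0.002, -0.001]
wrist_force: [-10.4, 1.9, -1.1]
gripper_width: 0.0097
grip_force: 58.8
[ 0.5096835  -0.00526231  0.21987378]
arm, roll 0 0.5239465235834778
arm, roll 0.006 0.509592220370398
ptr (np.float64(0.5113), np.float64(0.0029), 49)
lid (np.float64(0.5652), np.float64(0.01), 44)
lid (np.float64(0.5576), np.float64(0.0079), 50)
0.651097909683535
shut corner [249.3 180.7]
0.46 corner [246.1 167.9] tip [236.6 169.4] bar ends [262.6 161.1] [288.7 171.8]
0.48 corner [245.7 167.6] tip [236.3 169.1] bar ends [262.3 160.8] [288.5 171.5]
0.5 corner [245.4 167.4] tip [235.9 168.9] bar ends [262.  160.4] [288.3 171.2]
0.52 corner [245.1 167.1] tip [235.5 168.7] bar ends [261.6 160.1] [288.  170.9]
```

View pics/g6.png

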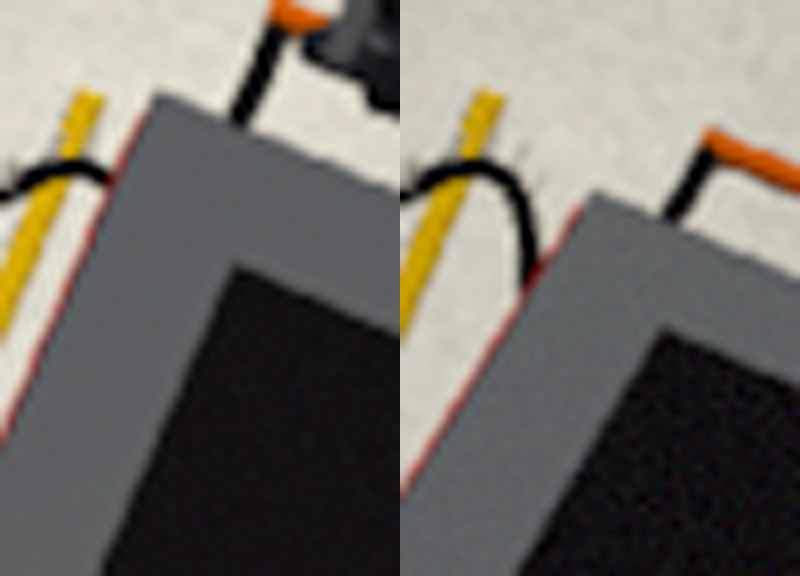

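The red fit picks up the yellow pointer, so it is unreliable now. The black panel's side edges on the lid are cleaner and parallel to the red line, so I use those, again with the shut lid as zero.

```bash
cat > panel.py <<'E'
from ang import *
def panel(im):
    g=im.astype(float).mean(2);m=(g<22).astype(np.uint8);k=np.zeros_like(m);k[180:260,220:320]=1;m&=k
    n,l,s,c=cv2.connectedComponentsWithStats(cv2.morphologyEx(m,cv2.MORPH_OPEN,np.ones((3,3))));i=1+np.argmax(s[1:,4])
    q=cv2.approxPolyDP(cv2.convexHull(np.argwhere(l==i)[:,::-1].astype(np.int32)),6,True).reshape(-1,2).astype(float)
    out=[]
    o=q[np.argsort(q[:,1])]  # top=front-right, bottom=back-left
    fr=o[0];bl=o[-1];mid=o[1:-1];br=mid[mid[:,0].argmin()];fl=mid[mid[:,0].argmax()]
    for a,b in((fr,br),(fl,bl)):
        P=[]
        for t in np.linspace(.08,.92,60):
            c=a+(b-a)*t;nn=np.array([-(b-a)[1],(b-a)[0]])/np.linalg.norm(b-a)
            w=np.arange(-4,4.01,.1);xy=(c+w[:,None]*nn).astype(np.float32)
            v=cv2.remap(g.astype(np.float32),xy[:,:1],xy[:,1:],cv2.INTER_LINEAR).ravel();th=(v.min()+v.max())/2
            j=np.argmin(abs(v-np.median(np.r_[v[:10].mean(),v[-10:].mean()])))
            P.append(c+w[j]*nn)
        P=np.array(P,np.float32);vx,vy,cx,cy=cv2.fitLine(P,cv2.DIST_HUBER,0,.01,.01).ravel()
        n=np.cross(*[ray("scene",(cx+vx*k,cy+vy*k))[1] for k in(-20,20)])
        out.append(round(float(np.arctan2(n@ex*np.sign(n@ez),abs(n@ez))),4))
    return out,q.tolist()
E
python3 - <<'E'
from panel import *
for k in("scene0","s2","s3","s4","s5"):print(k,panel(np.load(f"pics/{k}.npy")))
E
```

```text
scene0 ([-0.0132, -0.0945], [[305.0, 220.0], [290.0, 253.0], [240.0, 231.0], [257.0, 200.0]])
s2 ([-0.0112, -0.1008], [[305.0, 220.0], [290.0, 253.0], [240.0, 231.0], [257.0, 200.0]])
s3 ([0.4335, 0.4189], [[306.0, 214.0], [289.0, 253.0], [239.0, 230.0], [255.0, 193.0]])
s4 ([0.4675, 0.4492], [[305.0, 214.0], [289.0, 253.0], [239.0, 230.0], [254.0, 192.0]])
s5 ([0.4948, 0.4815], [[305.0, 214.0], [289.0, 253.0], [238.0, 230.0], [254.0, 192.0]])
```

With the zero offset removed, the panel edge gives the lid at about 0.506. Arm motion, corrected for the bar rolling in the pads, gives 0.510, and the pointer measures 0.50 to 0.51. The lid is at the mark, so I check that it holds still and hand in.

```bash
python3 -m handwheel '{"offset":[[0,0,0],[0,0,0],[0,0,0],[0,0,0],[0,0,0]],"yaw":[0,0,0,0,0]}'
python3 - <<'E'
from panel import *
S=np.mean([bot.camera("scene") for _ in range(4)],0).astype(np.uint8);print(panel(S)[0],bot.sense()["ee_pos"],abs(bot.sense()["qd"]).max() if hasattr(bot.sense()["qd"],"max") else bot.sense()["qd"])
print(bot.close_job())
E
```

```text
time_s: 11.55
ee_pos: [0.5097, -0.0053, 0.2198]
ee_rot: [0.721, 0.693, -0.002, -0.001]
wrist_force: [-9.7, 3.0, -3.0]
gripper_width: 0.0103
grip_force: 58.8
[0.4983, 0.4518] [ 0.50970101 -0.00527178  0.21984962] 0.0018078575100430186
the job is handed in; nothing more can be done
None
```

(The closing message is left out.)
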